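# Lay the bead case on the felt mat

## Robot

A 7-joint arm with a two-finger parallel gripper is mounted at the origin on the work surface. World frame = base frame: x ahead of the robot, y to its left, z up, the work surface at z = 0. Lengths are in mm, angles in rad, forces in N, time in s.
With the tool pointing down it reaches from about 425 to 875 mm from the base axis. Payload 8.4 kg.
Tool frame: the origin (TCP) lies at the very end of the fingers, on their centre line; the grasp point (between the pads) lies 19 mm behind it; z points along the fingers, y is the line along which they close (so a half turn about z gives the same grasp; the last joint's range is limited). The gripper opens to 87 mm and grips with 3 to 60 N. Pads are 19 mm wide; open, the fingers measure 117 mm over their backs; the gripper's body (75 mm by 190 mm) begins 51 mm behind the grasp point.
Start: joints at [-1.375, 0.333, 0.04, 1.465, -0.013, 1.343, -0.059], TCP at [188.858, 621.929, 222.546] pointing down, gripper open.
Joint ranges: [-2.58, 2.58], [-0.38, 2.09], [-1.3, 1.39], [0.25, 2.4], [-1.5, 4.64], [0.08, 2.09], [-2.65, 2.65]. Speed limits (rad/s): [2.22, 2.22, 2.79, 2.79, 3.14, 3.14, 3.14].

## Interface

Orientations are given as [roll, pitch, yaw] about the fixed x, y, z axes, in that order (R = Rz(yaw) Ry(pitch) Rx(roll)).
In Python, from bench import bot gives the robot as it stands.
- The arm moves only by the shell command python3 -m creep 'ROWS' [FORCE]. ROWS is JSON, one flat list of numbers, 7 for each row, row after row: the shift along the tool's x, y, z in mm, then the turn, a rotation vector about the tool's x, y, z in degrees, then the closure, from 0 (fully open) to 1 (shut). In form: [x, y, z, wx, wy, wz, grip, x, y, z, wx, wy, wz, grip, ...]. A call has 1 to 10 rows; each row shifts and turns the commanded pose from where the row before left it, along the tool's axes as they then stand; what a row does not reach is not made up. A row lasts 1/8 s, in which the tool goes at most 62.5 mm and 10.7 degrees, less where a joint would pass 70% of its speed; a pose out of reach is approached as far as the arm can. A call with a gripper value outside its range is refused whole. The fingers move at their own pace and stop on an object; FORCE is the grip in N (left out, the last holds). Time passes only in rows, so rows that do not move let the fingers close. It gives the time, the measured TCP pose, the force, the opening and the grip force at its end, in the units of the state.
- bot.get_obs(): the state, without advancing time (a new reading comes with each control period).
- bot.snapshot(name): name is "scene" or "side" or "wrist"; returns the picture (400x640x3 uint8, blue, green, red); there is no depth.
- bot.camera_info(name): a dict with "fx", "fy", "cx", "cy" (pixels), "k1" (the pictures are not rectified: a ray, as slopes to the right and down, at radius r is drawn at 1 + k1 r^2 times it, then the intrinsics apply), "R" (3x3) and "t" (3): a world point X has camera coordinates R X + t; the wrist camera has in their place "mount" (4x4, takes a point from camera to tool coordinates, whose origin is the TCP and whose axes are the flange's). Camera axes: x right, y down, z forward; pixel columns grow to the right and rows downward; lengths in mm; the calibration is good to about 2 mm. A picture is of the moment at which its call begins: read the wrist's pose just before it. camera_info takes no time and is no camera call.
- bot.close_job(): hands the job in; it is judged then, once.
Trained networks look in the newest picture that a camera, given by its name, has taken for a name from the list of things; names that differ only in an ending like _2 or _b are one class to them, and where a whole thing is asked for, a point or a joint stands for the part that bears it (a point fixed in the world has none). Each returns a list of dicts, best first, with "conf" (0 to 1); they miss things now and then, are a little off and sometimes report something else, mostly with a low value. They report only what shows in the picture. A call takes as long as a camera call. They do not tell look-alikes from the thing itself.
- bot.spot_in(query, camera): "point" ([row, column] in pixels, amid what is visible of it).
- bot.mark_of(query, camera): "point" ([row, column] in pixels: a listed point, or the origin of a listed thing).
The state is a dict: "time_s": time; "q": joint angles; "qvel": joint speeds; "joint_efforts": joint torques, N m; "position": TCP position; "tcp_rot": TCP orientation; "wrist_force": force on the tool from outside, world axes, zero at the start; "torque": the same for the moment, N m; "opening": finger opening in mm; "grasp_force": force on a finger pad.
Only numpy, scipy, OpenCV 4.12 (cv2) and the standard library are available. Lean on these libraries where they do the work, as an engineer would, in place of code of your own. Each camera call takes 0.05 s, during which the arm holds its last target. There are 200 camera calls.

## Task

The latches of the large standing bead case are weak, so do not grip it or pick it up, and do not shove it hard: with your fingertips slide it along the table, still upright, until its foot is on the grey felt mat, then push it near its top so that it tips over away from your fingers, over the mat, and lands flat, lid up and wholly on the mat. Leave the small case, the tubs, the bead wheel and the spool where they stand.

Things in the scene. Friction and masses are not known exactly. Their poses are not given: they have to be found in the camera images.
- mat: Thin grey felt mat with a pale seam 6 mm inside its edge, 135 mm (its x) by 215 mm (its y), 1 mm thick, fixed flat on the table; things slide onto it with no step. Origin at its centre on the table. Its x axis points away from the side where the large bead case stands: the case starts off the mat's edge at x = -67.5 mm (mat frame).
- case: Large closed bead case, clear plastic full of beads, 3 by 5 compartments, about 300 g, standing on its long hinge edge like a book: 40 mm thick (its x), 165 mm long (its y), 80 mm high (z). Origin at the centre of its foot. Its x points to the mat within 0.3 rad: base = +x face, lid = -x face. At first the foot's +x edge is 25 to 50 mm short of the mat at mid-length.
- foot_l (a point): Corner of the case's foot at its +x face, +y end (20, 82.5, 0 mm in the case's frame). The case tips over the foot edge from here to foot_r, which slips only a few mm as the case falls; it ends lying on its base, lid up, 40 mm high, reaching 80 mm along the fall.
- foot_r (a point): Corner of the case's foot at its +x face, -y end (20, -82.5, 0 mm in the case's frame). Friction with table and mat is about 0.5 to 0.7: pushed on its lid face lower than about 25 mm above the table, the case slides upright.
- top_l (a point): Top corner of the case's +x face, +y end (20, 82.5, 80 mm in the case's frame). Pushed on its lid face above about 45 mm the case tips instead of sliding, and leaning past about 0.46 rad it falls by itself.
- top_r (a point): Top corner of the case's +x face, -y end (20, -82.5, 80 mm in the case's frame).
- small_case: Small bead case of clear plastic, 2 by 4 compartments, loose, standing on edge beside the mat's -y end: 22 mm thick (its x), 110 mm long (its y), 62 mm high. Origin at the centre of its foot. Not to be disturbed.
- tubs: Two round screw-top bead tubs stacked and clipped into one piece, loose, standing beside the mat's +y end: 74 mm across, 105 mm high. Origin at the centre of the underside. Not to be disturbed.
- wheel: Round flat bead box with 8 sectors, loose, lying beyond the mat's +x edge: 110 mm across, 24 mm high. Origin at the centre of the underside. Not to be disturbed.
- spool: Spool of cord, loose, lying flat off the mat's corner beyond the case's +y end: 62 mm across, 28 mm high. Origin at the centre of the underside. Not to be disturbed.
There are look-alikes about, which are no part of the job. What is shaped like the case but blue or green is not meant.

How it is judged (in metres and radians):
On the way, in this order (a step that is already met when the one before it is completed fails the run):
1. the case has been slid, upright, until the whole leading edge of its foot (both foot corners) is on the mat (angle between case's own z axis and vertical below 0.15 rad and x of foot_l in the frame of mat between -0.0685 and 0.0685 m and y of foot_l in the frame of mat between -0.1085 and 0.1085 m and x of foot_r in the frame of mat between -0.0685 and 0.0685 m and y of foot_r in the frame of mat between -0.1085 and 0.1085 m), for 0.1 s.
2. the case has been tipped over and lies flat on the mat, lid up (angle between case's own x axis and vertical above 3 rad and x of foot_l in the frame of mat between -0.0685 and 0.0685 m and y of foot_l in the frame of mat between -0.1085 and 0.1085 m and x of foot_r in the frame of mat between -0.0685 and 0.0685 m and y of foot_r in the frame of mat between -0.1085 and 0.1085 m and x of top_l in the frame of mat between -0.0685 and 0.0685 m and y of top_l in the frame of mat between -0.1085 and 0.1085 m and x of top_r in the frame of mat between -0.0685 and 0.0685 m and y of top_r in the frame of mat between -0.1085 and 0.1085 m), for 0.2 s.
At the end, for the whole second after the job is handed in: The case lies flat on its base, lid up (within 8 degrees), at rest, all four corners of its base within the mat's edge (1 mm over is allowed), and the small case, tubs, wheel and spool are within 20 mm of where they began (all of step 2 and height (world z) of each of top_l, top_r below 0.008 m and linear speed of case below 0.01 m/s and distance of each of small_case, tubs, wheel, spool from where it was at the start of the episode below 0.02 m); the robot touches nothing.
It fails at once if the case is lifted: both corners of the foot edge nearest the mat are more than 12 mm above the table (tipping it back toward the fingers does this too) (height (world z) of each of foot_l, foot_r above 0.012 m).
It fails at once if the case is gripped or shoved hard: the fingers bear on it with more than 15 N (contact force between the fingers and case above 15 N).
It fails at once if the case lies toppled with a corner more than 5 mm off the mat (angle between case's own z axis and vertical above 1.4 rad and not (x of foot_l in the frame of mat between -0.0725 and 0.0725 m and y of foot_l in the frame of mat between -0.1125 and 0.1125 m and x of foot_r in the frame of mat between -0.0725 and 0.0725 m and y of foot_r in the frame of mat between -0.1125 and 0.1125 m and x of top_l in the frame of mat between -0.0725 and 0.0725 m and y of top_l in the frame of mat between -0.1125 and 0.1125 m and x of top_r in the frame of mat between -0.0725 and 0.0725 m and y of top_r in the frame of mat between -0.1125 and 0.1125 m)).
It fails at once if the small case or the stack of tubs is moved more than 20 mm or tipped (distance of any of small_case, tubs from where it was at the start of the episode above 0.02 m or angle between any of small_case, tubs's own z axis and vertical above 0.3 rad).
It fails at once if the bead wheel or the spool is moved more than 20 mm or tipped (distance of any of wheel, spool from where it was at the start of the episode above 0.02 m or angle between any of wheel, spool's own z axis and vertical above 0.3 rad).
It also fails if it takes over 45 s, if anything falls off the work surface, if the arm or the gripper's body presses on something with over 40 N, if the wrist force passes 120 N, or if a joint passes its speed limit or range.

## Working session

There is one attempt and no reset: what is moved stays moved. The work goes in short steps, Python scripts to look and compute and a shell command to move; the robot and the scene stay as the last step left them, time stands still between calls to the robot, and variables do not carry over. Pictures are saved under pics/ and viewed, at most 10 in all, crops included, and the job is handed in when it is done.

```bash
mkdir -p pics; ls; python3 - <<'E'
from bench import bot
import cv2,numpy as np
o=bot.get_obs();print(o['time_s'],o['position'],o['tcp_rot'],o['opening'])
for c in ('scene','side'):
    im=bot.snapshot(c);cv2.imwrite(f'pics/{c}0.png',im)
    print(c,bot.camera_info(c))
    for q in ('mat','case','foot_l','foot_r','top_l','top_r','small_case','tubs','wheel','spool'):
        print(q,[(np.round(d['point']).tolist(),round(d['conf'],2)) for d in bot.mark_of(q,c)])
print(bot.camera_info('wrist'))
a=cv2.imread('pics/scene0.png');b=cv2.imread('pics/side0.png')
E
```

```text
pics
0.0 [188.74090727 621.51757607 221.68787236] [-3.14002420e+00  1.25959431e-04  2.84679038e+00] 86.96981653852322
scene {'fx': 386.4756720811215, 'fy': 386.4756720811215, 'cx': 318.01707916443627, 'cy': 200.11767707677933, 'k1': -0.044243302676759765, 'R': array([[-0.19794687,  0.98020791,  0.00308086],
       [ 0.79430082,  0.16224423, -0.58545967],
       [-0.57437205, -0.11344278, -0.81069568]]), 't': array([  61.25678321, -418.26830084, 1248.46425902])}
mat [([239.0, 318.0], 0.91), ([198.0, 300.0], 0.16)]
case [([199.0, 302.0], 0.95), ([141.0, 270.0], 0.93), ([220.0, 393.0], 0.25)]
foot_l [([222.0, 278.0], 0.94), ([207.0, 247.0], 0.77), ([144.0, 301.0], 0.75), ([179.0, 195.0], 0.7)]
foot_r [([222.0, 278.0], 0.94), ([207.0, 247.0], 0.77), ([144.0, 301.0], 0.75), ([179.0, 195.0], 0.7)]
top_l [([184.0, 244.0], 0.96), ([131.0, 234.0], 0.96), ([122.0, 298.0], 0.94), ([168.0, 335.0], 0.81), ([201.0, 276.0], 0.74), ([161.0, 184.0], 0.74)]
top_r [([184.0, 244.0], 0.96), ([131.0, 234.0], 0.96), ([122.0, 298.0], 0.94), ([168.0, 335.0], 0.81), ([201.0, 276.0], 0.74), ([161.0, 184.0], 0.
[... 1240 characters left out ...]
.0, 363.0], 0.58), ([118.0, 417.0], 0.56)]
small_case [([145.0, 306.0], 0.82), ([261.0, 354.0], 0.65)]
tubs [([262.0, 282.0], 0.66)]
wheel [([206.0, 237.0], 0.67)]
spool [([262.0, 355.0], 0.65), ([263.0, 284.0], 0.62)]
{'fx': 285.34814055169505, 'fy': 285.34814055169505, 'cx': 317.4038059133772, 'cy': 204.3350746818145, 'k1': -0.03301894565739128, 'mount': array([[ 6.59020609e-04, -9.55054717e-01, -2.96428833e-01,
         8.18098442e+01],
       [ 9.99999616e-01,  4.58397735e-04,  7.46302020e-04,
        -7.90706816e-01],
       [-5.76876959e-04, -2.96429212e-01,  9.55054653e-01,
        -1.62361663e+02],
       [ 0.00000000e+00,  0.00000000e+00,  0.00000000e+00,
         1.00000000e+00]])}
```

View pics/scene0.png

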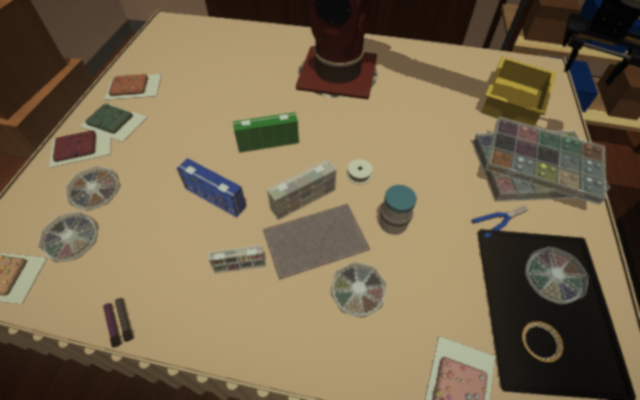

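View pics/side0.png

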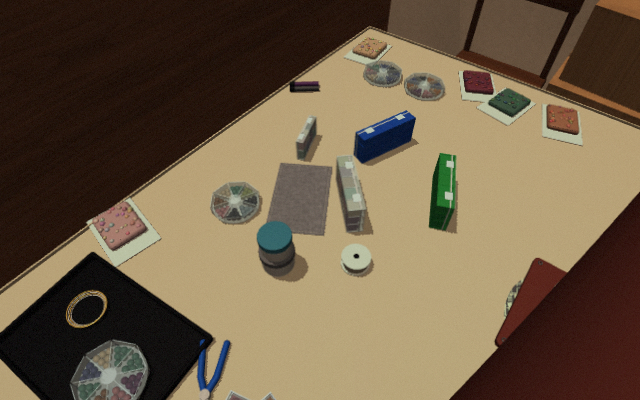

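The scene view shows several candidates for the large case. The clear case stands at (190,302), the blue look-alike at (187,211) and the green one at (132,266), and the small clear case is at (260,237). The clear case at (190,302), next to the grey mat at (240,316), is the right one. In the side view it is at (193,350) and the mat is at (198,301).

```bash
cat > h.py <<'E'
from bench import bot
import cv2,numpy as np
from scipy.spatial.transform import Rotation as Ro
def pose(o):
    T=np.eye(4);T[:3,:3]=Ro.from_euler('xyz',o['tcp_rot']).as_matrix();T[:3,3]=o['position'];return T
def cam(name,o=None):
    i=bot.camera_info(name)
    K=np.array([[i['fx'],0,i['cx']],[0,i['fy'],i['cy']],[0,0,1]]);D=np.array([i['k1'],0,0,0,0.])
    if name=='wrist':
        M=np.linalg.inv(pose(o)@np.asarray(i['mount']));return K,D,M[:3,:3],M[:3,3]
    return K,D,np.asarray(i['R']),np.asarray(i['t'])
def proj(c,X):
    K,D,R,t=c;return cv2.projectPoints(np.asarray(X,float).reshape(-1,3),cv2.Rodrigues(R)[0],t,K,D)[0].reshape(-1,2)
def onplane(c,rc,z):
    K,D,R,t=c;p=np.asarray(rc,float).reshape(-1,2)[:,::-1]
    u=cv2.undistortPoints(p.reshape(-1,1,2).copy(),K,D).reshape(-1,2)
    d=np.c_[u,np.ones(len(u))]@R;C=-R.T@t
    return C+d*((z-C[2])/d[:,2])[:,None]
def ortho(c,im,z,x0,x1,y0,y1,s=2):
    # rows: x increasing down; cols: y increasing right
    xs=np.arange(x0,x1,1/s);ys=np.arange(y0,y1,1/s);X,Y=np.meshgrid(xs,ys,indexing='ij')
    p=proj(c,np.c_[X.ravel(),Y.ravel(),np.full(X.size,z)]).astype(np.float32).reshape(*X.shape,2)
    return cv2.remap(im,p[...,0],p[...,1],cv2.INTER_LINEAR)
E
python3 - <<'E'
from h import *
S,V=cam('scene'),cam('side')
a=cv2.imread('pics/scene0.png');b=cv2.imread('pics/side0.png')
print(onplane(S,[[237,264],[207,348],[243,369],[276,278],[222,278],[191,268],[131,360],[262,236],[223,394],[289,358],[178,359]],0).round())
for n,p in (('top',([184,268],[153,442])),):pass
def box(c):return None
x0,x1,y0,y1=380,780,-150,250
w=[]
for c,im in ((S,a),(V,b)):
    o=ortho(c,im,0,x0,x1,y0,y1,1);w.append(o)
    hsv=cv2.cvtColor(o,cv2.COLOR_BGR2HSV)
    m=((hsv[...,1]<60)&(hsv[...,2]>50)&(hsv[...,2]<150)).astype(np.uint8)
    m=cv2.morphologyEx(m,cv2.MORPH_OPEN,np.ones((9,9)))
    cs=cv2.findContours(m,0,1)[0];k=max(cs,key=cv2.contourArea)
    r=cv2.minAreaRect(k);print(cv2.contourArea(k),r,(cv2.boxPoints(r)[:,::-1]+[x0,y0]).round())
    cv2.drawContours(o,[cv2.boxPoints(r).astype(int)],0,(0,0,255),1)
cv2.imwrite('pics/ortho.png',np.hstack(w))
E
```

```text
[[ 645.  -59.    0.]
 [ 524.  117.    0.]
 [ 613.  179.    0.]
 [ 732.   -2.    0.]
 [ 599.  -38.    0.]
 [ 515.  -86.    0.]
 [ 259.  110.    0.]
 [ 719. -101.    0.]
 [ 547.  230.    0.]
 [ 727.  170.    0.]
 [ 429.  131.    0.]]
26073.0 ((207.31048583984375, 246.66448974609375), (128.6877899169922, 208.4197540283203), 58.49573516845703) [[626. -65.]
 [517. 113.]
 [627. 180.]
 [736.   2.]]
26359.0 ((205.67919921875, 245.7769012451172), (133.31752014160156, 213.14556884765625), 58.48305892944336) [[625. -70.]
 [513. 112.]
 [627. 181.]
 [738.  -0.]]
```

View pics/ortho.png

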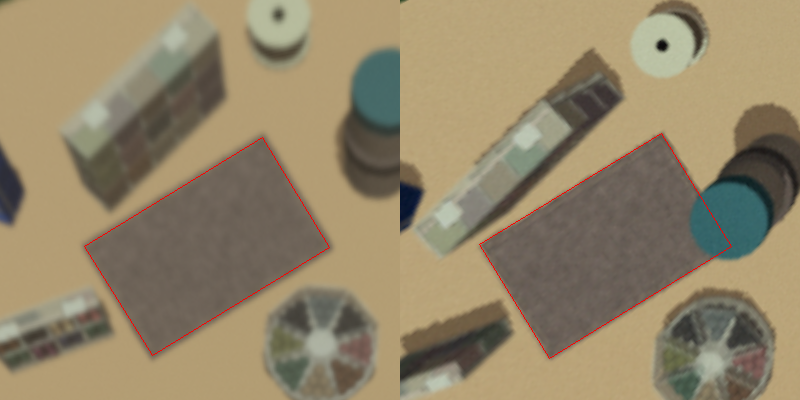

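The rectified view puts the mat centre near (626,56) mm with a yaw of 31.5°. The case's foot edge runs from about (591,-40) to (477,75), so its yaw is about 45° and it is 31 mm short of the mat. I'll move to behind its lid face. The first leg is translation.

```bash
python3 -m creep '[-38,-26,0,0,0,0,0,-38,-26,0,0,0,0,0,-38,-26,0,0,0,0,0,-38,-26,0,0,0,0,0,-38,-26,0,0,0,0,0,-38,-26,0,0,0,0,0,-38,-26,0,0,0,0,0,-38,-26,0,0,0,0,0,-38,-26,0,0,0,0,0,-38,-26,0,0,0,0,0]'
python3 -m creep '[0,0,0,0,0,10,0,0,0,0,0,0,10,0,0,0,0,0,0,10,0,0,0,0,0,0,10,0,0,0,0,0,0,10,0,0,0,0,0,0,10,0,0,0,0,0,0,10,0,0,0,0,0,0,10,0,0,0,0,0,0,10,0,0,0,0,0,0,10,0]'
```

```text
time_s: 2.35
position: [477.7, 261.5, 222.8]
tcp_rot: [3.141, 0.0, 2.847]
wrist_force: [-0.0, 0.4, 0.5]
opening: 87.1
grasp_force: 0.0
time_s: 3.6
position: [476.9, 262.7, 222.7]
tcp_rot: [3.142, -0.0, 1.096]
wrist_force: [0.3, 0.4, -0.5]
opening: 87.0
grasp_force: 0.0
```

```bash
python3 -m creep '[0,0,0,0,0,9,0,0,0,0,0,0,9,0,-36,31,0,0,0,0,0,-36,31,0,0,0,0,0,-36,31,0,0,0,0,0,-36,31,0,0,0,0,0,-36,31,0,0,0,0,0,-36,31,0,0,0,0,0,-36,31,0,0,0,0,0,0,0,0,0,0,0,0]'
python3 - <<'E'
from h import *
o=bot.get_obs();W=cam('wrist',o);im=bot.snapshot('wrist')
x0,x1,y0,y1=400,750,-150,200
print(o['position'],o['tcp_rot'])
for q in ('foot_l','top_l','case'):
    for d in bot.mark_of(q,'wrist'):
        print(q,np.round(d['point']),round(d['conf'],2),onplane(W,[d['point']],80 if q[0]=='t' else 0).round())
cv2.imwrite('pics/w1.png',np.hstack([im,cv2.resize(ortho(W,im,80,450,650,-100,100,2),(400,400))])[:, 0:1040])
cv2.imwrite('pics/w1v.png',cv2.resize(im,None,fx=1.25,fy=1.25))
np.save('w1.npy',pose(o))
E
```

```text
time_s: 4.85
position: [452.4, -72.5, 223.0]
tcp_rot: [3.141, -0.001, 0.781]
wrist_force: [-0.3, 0.1, -0.1]
opening: 87.2
grasp_force: 0.0
[452.42839002 -72.5489082  222.97712464] [ 3.14130859e+00 -1.14610890e-03  7.81183476e-01]
foot_l [146. 407.] 0.91 [[ 568. -127.    0.]]
foot_l [248. 444.] 0.89 [[ 511. -282.    0.]]
foot_l [259. 354.] 0.79 [[ 403. -199.    0.]]
foot_l [225. 253.] 0.7 [[338. -55.   0.]]
top_l [289. 366.] 0.98 [[ 407. -202.   80.]]
top_l [ 76. 230.] 0.87 [[476.  73.  80.]]
top_l [248. 237.] 0.79 [[338. -53.  80.]]
top_l [ 74. 393.] 0.78 [[591. -40.  80.]]
top_l [152. 427.] 0.71 [[ 567. -124.   80.]]
case [ 99. 314.] 0.79 [[522.   3.   0.]]
case [194. 440.] 0.74 [[ 558. -210.    0.]]
case [252. 297.] 0.62 [[ 351. -130.    0.]]
```

View pics/w1v.png

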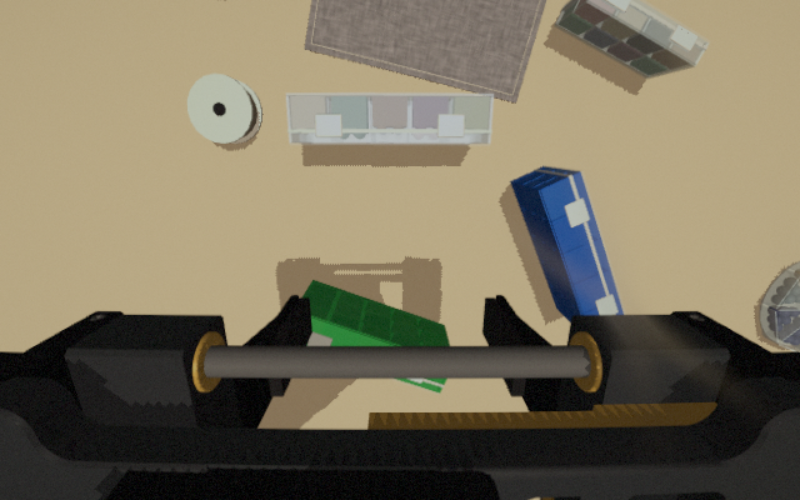

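The wrist view shows the clear case at about (115,390) in the enlarged picture, with latches on the near side and the mat behind it. The blue case at (240,565) and the green one under the gripper both stand clear of the push path. The network's top corners, (476,73) and (591,-40), agree with the first measurement. Next I tilt the fingertips forward and descend behind the lid face.

```bash
python3 -m creep '[0,-6,0,0,10,0,0,0,0,0,0,10,0,0,-4.5,0,34.5,0,0,0,0,-4.5,0,34.5,0,0,0,0,-4.5,0,34.5,0,0,0,0,-4.5,0,34.5,0,0,0,0,-4.5,0,34.5,0,0,0,0,-4.5,0,34.5,0,0,0,0,0,0,0,0,0,0,0]'
cat > look.py <<'E'
from h import *
import sys
o=bot.get_obs();W=cam('wrist',o);im=bot.snapshot('wrist')
cv2.imwrite('pics/%s.png'%sys.argv[1],cv2.resize(im,None,fx=1.25,fy=1.25))
T=pose(o);th=.550;c=np.array([626.3,56.3]);Rm=np.array([[np.cos(th),np.sin(th)],[-np.sin(th),np.cos(th)]])
print('t',o['time_s'],o['position'].round(1),o['tcp_rot'].round(3),'mat',(Rm@(T[:2,3]-c)).round(1),'F',o['wrist_force'])
bot.snapshot('scene');bot.snapshot('side')
for n,C in (('wrist',W),('scene',cam('scene')),('side',cam('side'))):
    for q,z in (('foot_l',0),('top_l',80),('case',0),('mat',0)):
        for d in bot.mark_of(q,n):
            X=onplane(C,[d['point']],z)[0,:2]
            if np.linalg.norm(X-c)<170: print(n,q,np.round(d['point']),round(d['conf'],2),X.round(),'mat',(Rm@(X-c)).round())
E
python3 look.py w2
```

```text
time_s: 6.18
position: [477.4, -32.3, 18.2]
tcp_rot: [-3.139, -0.338, 0.789]
wrist_force: [-0.5, -1.7, -0.3]
opening: 87.0
grasp_force: 0.0
t 6.175 [477.4 -32.3  18.2] [-3.139 -0.338  0.789] mat [-173.2    2.3] F [-0.48319591 -1.70304782 -0.28230836]
wrist top_l [ 91. 141.] 0.57 [477.  75.] mat [-117.   94.]
wrist top_l [ 95. 523.] 0.56 [593. -42.] mat [-80. -66.]
wrist case [170. 323.] 0.58 [519.   3.] mat [-120.   11.]
wrist mat [ 16. 374.] 0.62 [624.  57.] mat [-1.  2.]
scene foot_l [220. 279.] 0.84 [593. -37.] mat [-77. -62.]
scene foot_l [190. 336.] 0.74 [479.  80.] mat [-113.   97.]
scene top_l [169. 335.] 0.91 [479.  73.] mat [-117.   92.]
scene top_l [202. 275.] 0.62 [599. -38.] mat [-72. -66.]
scene case [198. 299.] 0.79 [522.  -4.] mat [-121.    3.]
scene mat [240. 315.] 0.69 [629.  57.] mat [ 3. -1.]
side foot_l [233. 347.] 0.91 [474.  74.] mat [-120.   95.]
side foot_l [179. 333.] 0.87 [596. -37.] mat [-74. -63.]
side top_l [208. 350.] 0.83 [477.  68.] mat [-121.   89.]
side top_l [156. 336.] 0.69 [591. -41.] mat [-81. -64.]
side case [201. 346.] 0.79 [529.   2.] mat [-112.    5.]
side mat [198. 300.] 0.91 [622.  60.] mat [-2.  5.]
```

```bash
python3 -m creep '[5.5,0,4.4,0,0,0,0,5.5,0,4.4,0,0,0,0,5.5,0,4.4,0,0,0,0,1.9,0,0.7,0,0,0,0,1.9,0,0.7,0,0,0,0,1.9,0,0.7,0,0,0,0]'
python3 -m creep '[1.9,0.4,0.7,0,0,0,0,1.9,0.4,0.7,0,0,0,0,3.7,0.9,1.3,-0.3,0,0.9,0,3.7,0.9,1.3,-0.3,0,0.9,0,3.7,0.8,1.3,-0.3,0,0.9,0,3.7,0.8,1.3,-0.3,0,0.9,0,3.7,0.7,1.3,-0.3,0,0.9,0,3.7,0.7,1.3,-0.3,0,0.9,0,0,0,0,0,0,0,0]'
python3 look.py w3
```

```text
time_s: 7.68
position: [498.1, -14.1, 14.9]
tcp_rot: [-3.14, -0.349, 0.787]
wrist_force: [-0.7, -1.1, -0.3]
opening: 86.9
grasp_force: 0.7
time_s: 8.8
position: [522.5, 1.1, 15.3]
tcp_rot: [-3.138, -0.349, 0.687]
wrist_force: [0.3, -0.2, -0.5]
opening: 86.8
grasp_force: 0.0
t 8.8 [522.5   1.1  15.3] [-3.138 -0.349  0.687] mat [-117.3    7.2] F [ 0.27818491 -0.21297135 -0.45222803]
wrist foot_l [149. 128.] 0.56 [491. 148.] mat [-67. 149.]
wrist top_l [149. 129.] 0.57 [511.  93.] mat [-79.  91.]
wrist top_l [146. 522.] 0.55 [616. -33.] mat [-55. -71.]
wrist case [204. 319.] 0.7 [547.  19.] mat [-87.  10.]
wrist mat [ 85. 346.] 0.9 [624.  58.] mat [-1.  3.]
scene foot_l [228. 278.] 0.76 [615. -32.] mat [-55. -70.]
scene foot_l [206. 341.] 0.63 [523.  99.] mat [-65.  90.]
scene foot_l [208. 305.] 0.46 [546.  16.] mat [-89.   8.]
scene top_l [210. 275.] 0.8 [618. -33.] mat [-54. -72.]
scene top_l [180. 358.] 0.62 [499. 132.] mat [-69. 131.]
scene top_l [224. 393.] 0.17 [604. 220.] mat [ 67. 151.]
scene case [209. 303.] 0.64 [551.  11.] mat [-88.   1.]
side foot_l [228. 330.] 0.87 [513.  87.] mat [-81.  85.]
side foot_l [174. 323.] 0.57 [626. -36.] mat [-48. -78.]
side top_l [154. 325.] 0.91 [616. -30.] mat [-54. -68.]
side top_l [204. 330.] 0.77 [516.  85.] mat [-79.  82.]
side case [198. 336.] 0.93 [553.   9.] mat [-87.  -2.]
side mat [195. 298.] 0.87 [633.  55.] mat [ 5. -4.]
```

View pics/w3.png

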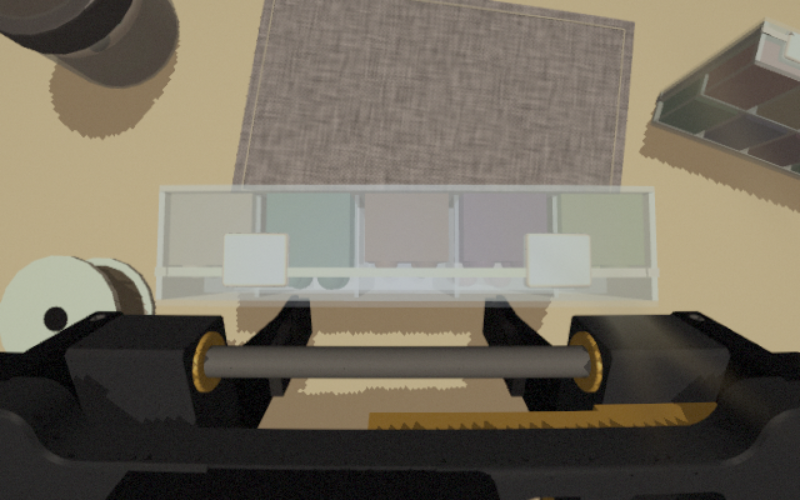

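The wrist view shows the case upright on the mat's near edge (foot row about 187), square to the fingers, with both fingers on its lid side. I keep pushing 27 mm while turning the last 8°.

```bash
python3 -m creep '[3.7,0.8,1.5,-0.4,0,1.05,0,3.7,0.8,1.5,-0.4,0,1.05,0,3.7,0.7,1.5,-0.4,0,1.05,0,3.7,0.7,1.5,-0.4,0,1.05,0,3.7,0.6,1.5,-0.4,0,1.05,0,3.7,0.6,1.5,-0.4,0,1.05,0,3.7,0.6,1.5,-0.4,0,1.05,0,0,0,0,0,0,0,0]'
python3 look.py w4
```

```text
time_s: 10.55
position: [548.0, 13.7, 14.2]
tcp_rot: [-3.14, -0.348, 0.551]
wrist_force: [-0.5, 0.5, 0.3]
opening: 86.8
grasp_force: 0.1
t 10.55 [548.   13.7  14.2] [-3.14  -0.348  0.551] mat [-89.    4.6] F [-0.49306823  0.49910593  0.33755874]
wrist top_l [147. 126.] 0.84 [549. 107.] mat [-39.  83.]
wrist top_l [148. 524.] 0.83 [635. -34.] mat [-39. -81.]
wrist case [205. 318.] 0.65 [573.  29.] mat [-60.   4.]
wrist mat [121. 324.] 0.7 [625.  56.] mat [-1.  0.]
scene foot_l [218. 348.] 0.89 [556. 121.] mat [-27.  92.]
scene top_l [219. 274.] 0.9 [641. -29.] mat [-32. -81.]
scene top_l [197. 348.] 0.75 [554. 117.] mat [-30.  89.]
scene case [219. 307.] 0.92 [577.  27.] mat [-57.   0.]
scene mat [239. 315.] 0.68 [627.  57.] mat [ 1. -0.]
side foot_l [224. 316.] 0.58 [544.  99.] mat [-48.  79.]
side top_l [198. 312.] 0.96 [556.  95.] mat [-40.  69.]
side top_l [152. 320.] 0.64 [630. -29.] mat [-42. -74.]
side case [199. 324.] 0.57 [574.  27.] mat [-60.   3.]
side mat [196. 299.] 0.87 [628.  57.] mat [ 2. -0.]
```

View pics/w4.png

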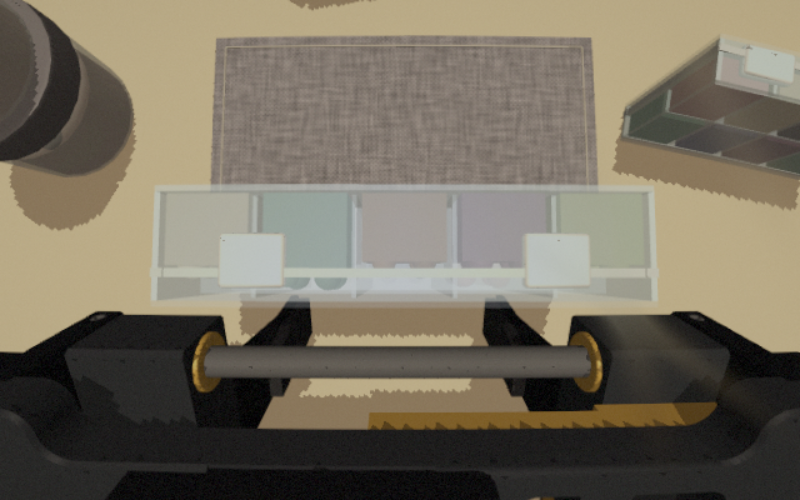

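The case is square on the mat with its foot edge at mat x = -39 and its ends at y = -81 to +83. I'll back off, rise, and then push near the top.

```bash
python3 -m creep '[-4.7,0,-1.7,0,0,0,0,-4.7,0,-1.7,0,0,0,0,-4.7,0,-1.7,0,0,0,0,8.8,0,-24,0,0,0,0,8.8,0,-24,0,0,0,0,0,0,0,0,0,0,0,4.7,0,1.7,0,0,0,0,2.4,0,0.9,0,0,0,0,0,0,0,0,0,0,0]'
python3 -m creep '[2.8,0,1,0,0,0,0,2.8,0,1,0,0,0,0,2.8,0,1,0,0,0,0,2.8,0,1,0,0,0,0,2.8,0,1,0,0,0,0,0,0,0,0,0,0,0]'
python3 look.py w5
```

```text
time_s: 12.42
position: [541.3, 9.2, 64.7]
tcp_rot: [-3.14, -0.347, 0.55]
wrist_force: [-0.4, 0.3, 0.1]
opening: 87.4
grasp_force: 0.0
time_s: 13.18
position: [554.3, 17.5, 65.3]
tcp_rot: [-3.14, -0.348, 0.551]
wrist_force: [-0.7, -0.2, 1.0]
opening: 87.2
grasp_force: 0.3
t 13.175 [554.3  17.5  65.3] [-3.14  -0.348  0.551] mat [-81.7   4.5] F [-0.68572674 -0.15993261  0.97655605]
wrist top_l [171. 182.] 0.91 [554. 110.] mat [-33.  84.]
wrist top_l [167. 458.] 0.71 [641. -27.] mat [-31. -79.]
wrist case [214. 319.] 0.89 [575.  29.] mat [-58.   3.]
wrist mat [149. 319.] 0.75 [624.  58.] mat [-1.  3.]
scene foot_l [217. 346.] 0.76 [553. 116.] mat [-31.  89.]
scene foot_l [236. 277.] 0.72 [635. -30.] mat [-37. -78.]
scene top_l [199. 347.] 0.79 [559. 115.] mat [-26.  85.]
scene top_l [221. 272.] 0.58 [648. -30.] mat [-26. -85.]
scene case [215. 307.] 0.74 [566.  25.] mat [-68.   5.]
scene mat [236. 317.] 0.97 [619.  60.] mat [-5.  7.]
side top_l [202. 309.] 0.95 [555. 108.] mat [-34.  82.]
side top_l [146. 317.] 0.75 [648. -41.] mat [-32. -94.]
side case [198. 323.] 0.63 [578.  27.] mat [-56.   0.]
side mat [197. 301.] 0.88 [623.  57.] mat [-2.  2.]
```

View pics/w5.png

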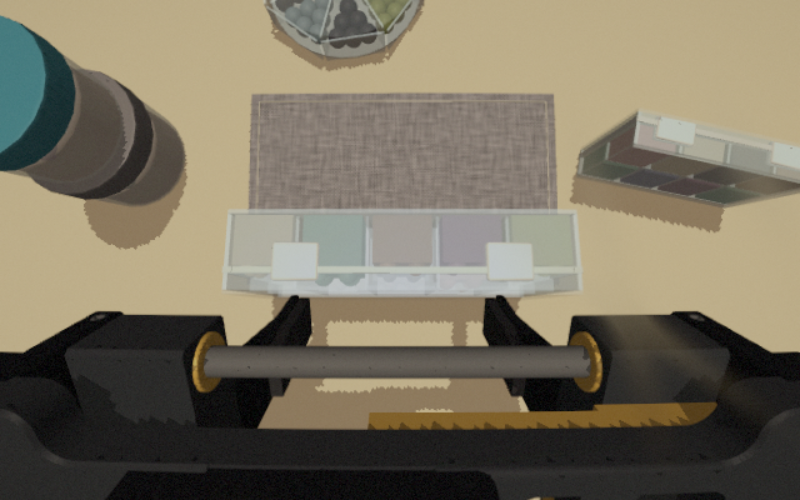

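The case has begun to lean: its top edge is at mat x of about -32 while its foot is still near -38. I'll keep pushing.

```bash
python3 -m creep '[3,0,1.1,0,0,0,0,3,0,1.1,0,0,0,0,3,0,1.1,0,0,0,0,3,0,1.1,0,0,0,0,3,0,1.1,0,0,0,0,3,0,1.1,0,0,0,0,3,0,1.1,0,0,0,0,3,0,1.1,0,0,0,0,3,0,1.1,0,0,0,0,0,0,0,0,0,0,0]'
python3 look.py w6
```

```text
time_s: 15.18
position: [578.8, 32.5, 65.3]
tcp_rot: [-3.14, -0.348, 0.551]
wrist_force: [0.3, 0.1, 1.4]
opening: 87.2
grasp_force: 0.0
t 15.175 [578.8  32.5  65.3] [-3.14  -0.348  0.551] mat [-52.9   4.6] F [0.25860114 0.1496712  1.37263909]
wrist foot_l [230. 225.] 0.95 [546. 106.] mat [-42.  84.]
scene foot_l [237. 278.] 0.92 [638. -27.] mat [-33. -77.]
scene top_l [243. 358.] 0.8 [663. 153.] mat [82. 64.]
scene top_l [269. 285.] 0.58 [749.  24.] mat [ 88. -92.]
scene case [220. 310.] 0.63 [579.  36.] mat [-50.   8.]
side foot_l [173. 321.] 0.96 [633. -36.] mat [-43. -82.]
side foot_l [226. 314.] 0.76 [544. 105.] mat [-44.  85.]
side foot_l [189. 314.] 0.64 [613.  19.] mat [-31. -25.]
side top_l [220. 280.] 0.96 [571. 180.] mat [ 18. 135.]
side case [194. 316.] 0.75 [600.  26.] mat [-39. -12.]
```

View pics/w6.png

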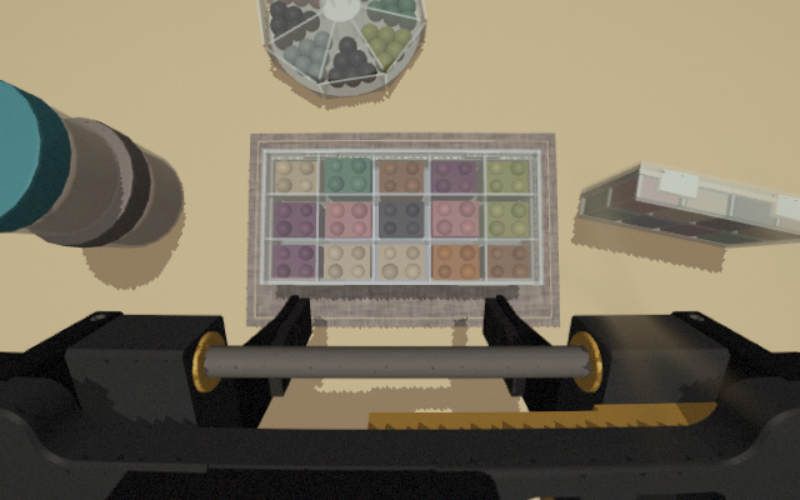

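The case lies flat, lid up, with mat showing on all four sides (rows 150–285, columns 265–543). The tubs, small case and wheel haven't moved. I'll withdraw and hand in.

```bash
python3 -m creep '[-8,0,-3,0,0,0,0,-8,0,-3,0,0,0,0,-8,0,-3,0,0,0,0,10,0,-28,0,0,0,0,10,0,-28,0,0,0,0,0,0,0,0,0,0,0,0,0,0,0,0,0,0]'
python3 - <<'E'
from bench import bot
print(bot.close_job())
E
```

```text
time_s: 16.8
position: [554.1, 21.4, 117.9]
tcp_rot: [-3.134, -0.345, 0.552]
wrist_force: [0.1, 0.3, 0.0]
opening: 86.7
grasp_force: 0.0
the job is handed in; nothing more can be done
None
```

I slid the large bead case upright onto the mat and tipped it over; in the last picture it lay flat, lid up and wholly on the mat, with the tubs, small case and wheel where they stood (the spool was out of that view). I handed the job in at about 17 s; hand-in returned no verdict.

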